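Wedge up a hatch leaf and hold it

ROBOT

A 6-joint arm with a two-finger parallel gripper is mounted at the origin on the work surface. World frame = base frame: x ahead of the robot, y to its left, z up, the work surface at z = 0. Lengths are in m, angles in rad, forces in N, time in s.
With the tool pointing down it reaches from about 0.225 to 0.875 m from the base axis. Payload 3.4 kg.
Tool frame: the origin (TCP) lies between the finger pads; the fingertips stand 19 mm ahead of it and the grasp point (between the pads) is the TCP; z points along the fingers, y is the line along which they close (so a half turn about z gives the same grasp; the last joint's range is limited). The gripper opens to 85 mm and grips with 20 to 120 N. Pads are 22 mm wide; open, the fingers measure 114 mm over their backs; the gripper's body (76 mm by 85 mm) begins 54 mm behind the grasp point. The pads swing forward as they close: fully open they stand 13 mm farther back than shut.
Start: joints at [-1.351, 0.276, 1.505, -0, 1.361, -0.121], TCP at [0.192, -0.542, 0.25] pointing down, gripper open.
Joint ranges: [-2.89, 2.89], [-0.75, 2.08], [0.22, 2.7], [-1.18, 4.32], [0.11, 2.71], [-2.7, 2.7]. Speed limits (rad/s): [2.57, 2.57, 3.14, 3.14, 3.14, 3.14].

INTERFACE

Orientations are given as a unit quaternion [w, x, y, z].
In Python, from rig import get_state, imaging, ticket gives the robot as it stands. The module is installed in compiled form; this text tells all that it offers.
- The arm moves only by the shell command python3 -m inch 'ROWS' [FORCE]. ROWS is JSON, a list of rows, each an object with "claw": the opening, from -1 (shut) to 1 (fully open); "travel": the shift along the world's x, y, z in units of 200 mm (1.0 is 200 mm), a list of three; "turn": the turn about the world's z in units of 180 degrees (1.0 is 180 degrees). A call has 1 to 5 rows; each row is the pose to reach, as a shift and turn from the pose commanded when the call began, turning the shorter way round; what a row does not reach only later rows make up. A row lasts 1/10 s, in which the tool goes at most 50 mm and 8.59 degrees, less where a joint would pass 70% of its speed; a pose out of reach is approached as far as the arm can. A call with a number of a shift or a turn outside -1 to 1 is refused whole. A call with a gripper value outside its range is refused whole. The fingers move at their own pace and stop on an object; FORCE is the grip in N (left out, the last holds). Time passes only in rows, so rows that repeat a pose let the fingers close. It gives the time, the measured TCP pose, the force, the opening and the grip force at its end, in the units of the state.
- get_state(): the state, without advancing time (a new reading comes with each control period).
- imaging.get_image(name): name is "side" or "top"; returns the picture (420x560x3 uint8, red, green, blue); there is no depth.
- imaging.camera_params(name): a dict with "camera_matrix" (3x3 intrinsics, pixels), "cam_to_world" (4x4, takes a point from camera to world coordinates). Camera axes: x right, y down, z forward; pixel columns grow to the right and rows downward; lengths in m; the calibration is good to about 2 mm. A picture is of the moment at which its call begins. camera_params takes no time and is no camera call.
- ticket.sign_off(): hands the job in; it is judged then, once.
The state is a dict: "clock": time; "qpos": joint angles; "qd": joint speeds; "effort": joint torques, N m; "position": TCP position; "ee_rot": TCP orientation; "contact_force": force on the tool from outside, world axes, zero at the start; "moment": the same for the moment, N m; "width": finger opening in m; "gripper_force": force on a finger pad.
Only numpy, scipy, OpenCV 4.12 (cv2) and the standard library are available. Lean on these libraries where they do the work, as an engineer would, in place of code of your own. Each camera call takes 0.05 s, during which the arm holds its last target. There are 200 camera calls.

TASK

A steel hatch leaf lies shut on its clamped, hinged frame, whose front side is still open. Pick up the steel wedge and slide it over the table, thin end first and straight in, under the middle of the leaf's free edge until the leaf has just lifted off the frame bars, about 3 mm and never wide open, and finish holding the wedge there, flat on the table, so that the latch can be fitted with that clearance. Lift the leaf with nothing but the wedge and leave the pipe ring and the triangular welding magnet on the table where they are.

Things in the scene. Friction and masses are not known exactly. Their poses are not given: they have to be found in the camera images.
- hatch_frame: U-shaped frame of steel bar, 16 mm high, clamped down. Origin: on the table right below the middle of the leaf's free edge; x level into the frame to the hinges, y along the edge, z up. Two side bars, 25 mm wide: x -10 to 195 mm, inner faces at y +-85; rear bar from x 170; front open, bare table under the leaf. Two clamps 125 mm high on the rear corners (x 165 to 245, y +-98).
- leaf_edge (a point): middle of the underside of the leaf's free (front) edge. Leaf: dark steel plate with vent slots, 160 mm (x) by 200 (y), 4 thick, 0.8 kg, resting on the side bars, hinged freely along y 172 mm behind this edge; it falls back by itself. The point is 16 mm above the table when shut; its height less 16 mm is the gap opened over the bars. Axes as the frame's, turning with the leaf.
- wedge_mid (a point): centre of the loose bare-steel wedge, half-way along and half-way up (8.9 mm above its underside). 170 mm long, 30 wide with upright parallel sides, 0.7 kg, lying on its flat underside, thin end away from the robot. x points to the thin end, y across, z up. Its height falls evenly from 30.5 mm at the thick head (x -85 mm) to 5 mm at the thin end (x +85): 1.5 mm in every 10.
- wedge_tip (a point): middle of the wedge's thin end face, 2.5 mm above its underside; axes as for the wedge. Pushed straight in on the table, the wedge meets the shut leaf when this point is about 73 mm past the free edge; each further 10 mm lifts the edge 1.5 mm. Pushing takes about 10 N; left alone it does not slip back.
- pipe_ring: bystander, leave alone: cut ring of rusty pipe lying flat, 90 mm across, 24 mm high. Origin: on its underside, near its middle
- magnet_square: bystander, leave alone: grey triangular welding magnet lying flat, legs 90 mm, 18 mm thick. Origin: on its underside, near its middle
Things that resemble listed ones, but are neither listed nor needed, are in the scene too. Of the things that look like the part that bears wedge_mid, take the one that is nearest to the robot's base at the start.

How it is judged:
On the way:
1. the wedge is held in the fingers with its thin end under the leaf's free edge while the leaf still lies on the frame (contact force between the fingers and wedge above 1 N and x of wedge_tip in the frame of hatch_frame above 0.01 m and y of wedge_tip in the frame of hatch_frame between -0.08 and 0.08 m and z of wedge_tip in the frame of hatch_frame below 0.012 m and height (world z) of leaf_edge below 0.0172 m), for 0.1 s.
At the end, for the whole second after the job is handed in: Still gripped (2 N), the wedge lies flat (5 mm, 0.06 rad) and still on the table, its thin end over 60 mm under the leaf, within 35 mm of the middle and 0.2 rad of square. It alone carries the free edge (2 N), 1.2 to 6.5 mm above its rest on the frame; the robot does not touch the leaf (height (world z) of leaf_edge between 0.0172 and 0.0225 m and contact force between wedge and hatch_leaf above 2 N and contact force between the fingers and wedge above 2 N and contact force between each of the fingers, the arm and hatch_leaf below 0.5 N and x of wedge_tip in the frame of hatch_frame above 0.06 m and y of wedge_tip in the frame of hatch_frame between -0.035 and 0.035 m and angle between the x axis of wedge_mid and the x axis of hatch_frame, either way round below 0.2 rad and height (world z) of wedge_mid below 0.014 m and angle between wedge_mid's own z axis and vertical below 0.06 rad and linear speed of each of hatch_leaf, wedge below 0.01 m/s); the arm keeps its last pose, push and grip.
It fails at once if the leaf is forced wide open (free edge more than 14 mm above its rest) (height (world z) of leaf_edge above 0.03 m).
It fails at once if the robot itself pushes on or lifts the leaf (over 5 N) (contact force between any of the fingers, the arm and hatch_leaf above 5 N).
It fails at once if the pipe ring or the welding magnet is moved by more than 40 mm (distance of any of pipe_ring, magnet_square from where it was at the start of the episode above 0.04 m).
It also fails if it takes over 48 s, if anything falls off the work surface, if the arm or the gripper's body presses on something with over 40 N, if the wrist force passes 120 N, or if a joint passes its speed limit or range.

## Working session

There is one attempt and no reset: what is moved stays moved. The work goes in short steps, Python scripts to look and compute and a shell command to move; the robot and the scene stay as the last step left them, time stands still between calls to the robot, and variables do not carry over. Pictures are saved under pics/ and viewed, at most 10 in all, crops included, and the job is handed in when it is done.

```bash
mkdir -p pics; python3 - <<'E'
from rig import get_state, imaging
import cv2,numpy as np
for n in("side","top"):
    im=imaging.get_image(n); cv2.imwrite(f"pics/{n}0.png",im[:,:,::-1])
    p=imaging.camera_params(n); print(n,np.round(p["camera_matrix"],1).tolist(),np.round(p["cam_to_world"],4).tolist())
print(get_state())
E
```

```text
side [[379.3, 0.0, 278.7], [0.0, 379.3, 214.6], [0.0, 0.0, 1.0]] [[-0.7932, -0.471, 0.386, 0.121], [-0.6089, 0.6146, -0.5015, 0.606], [-0.001, -0.6328, -0.7743, 0.8701], [0.0, 0.0, 0.0, 1.0]]
top [[448.2, 0.0, 269.3], [0.0, 448.2, 201.7], [0.0, 0.0, 1.0]] [[0.0207, -0.9739, 0.2258, 0.3072], [-0.9998, -0.0215, -0.001, 0.1151], [0.0058, -0.2258, -0.9742, 1.0958], [0.0, 0.0, 0.0, 1.0]]
{'clock': 0.1, 'qpos': array([-1.35105133e+00,  2.76558132e-01,  1.50600675e+00,  2.06911891e-05,
        1.36071571e+00, -1.21012173e-01]), 'qd': array([ 0.00118909, -0.00031542, -0.0023567 , -0.000468  , -0.00020307,
       -0.00027076]), 'effort': array([ 1.24930357e-03, -4.17702019e+01, -2.46404618e+01, -1.00312868e-04,
        5.82249384e-03, -6.38030599e-06]), 'position': array([ 0.19206362, -0.5415069 ,  0.24951106]), 'ee_rot': array([-8.43442785e-04,  9.85520663e-01,  1.69553270e-01, -3.15429496e-05]), 'contact_force': array([-0.96635253,  0.60430069,  0.70758433]), 'moment': array([-0.01406078,  0.03406857,  0.009851  ]), 'gripper_force': 0.0, 'width': 0.08510846904096957}
```

View pics/side0.png

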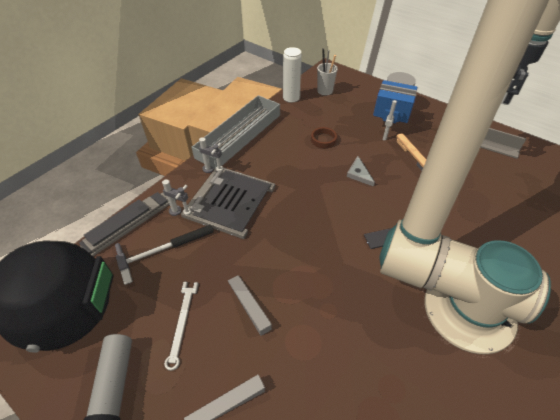

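View pics/top0.png

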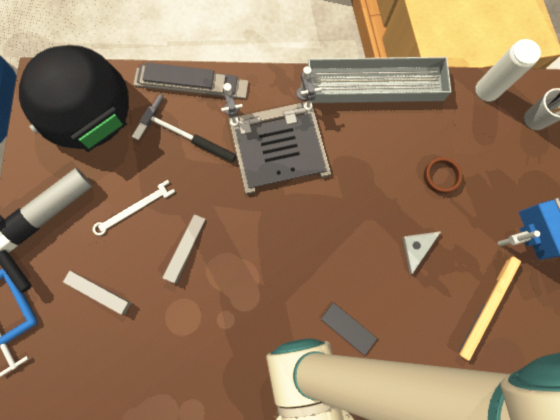

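The top view shows the leaf at about (282,148), its front edge running (248,188)-(328,172). The clamps are at (230,100) and (307,90), the ring at (443,174) and the magnet at (420,250). Things that could pass for the wedge are the light steel bars at (184,250) and (97,292), and the dark flat plate at (349,329). I'll measure all three and check them in a crop.

```bash
cat > h.py <<'E'
from rig import get_state, imaging
import cv2,numpy as np
def ray(n,uv,z):
    p=imaging.camera_params(n);K=p["camera_matrix"];T=p["cam_to_world"]
    d=T[:3,:3]@np.linalg.solve(K,np.array([uv[0],uv[1],1.]));o=T[:3,3]
    return o+d*(z-o[2])/d[2]
def proj(n,X):
    p=imaging.camera_params(n);K=p["camera_matrix"];T=p["cam_to_world"]
    c=np.linalg.inv(T)@np.append(X,1);q=K@c[:3];return q[:2]/q[2]
E
python3 - <<'E'
from h import *
t=cv2.imread("pics/top0.png");s=cv2.imread("pics/side0.png")
for n,im,seeds in(("top",t,[(184,250),(97,292),(349,329)]),("side",s,[(250,305),(227,402)])):
    for sd in seeds:
        m=np.zeros((422,562),np.uint8);b=cv2.GaussianBlur(im,(3,3),0)
        cv2.floodFill(b,m,sd,0,(35,)*3,(35,)*3,4|cv2.FLOODFILL_FIXED_RANGE|cv2.FLOODFILL_MASK_ONLY|(255<<8))
        c=max(cv2.findContours(m[1:-1,1:-1],0,2)[0],key=cv2.contourArea)
        r=cv2.minAreaRect(c);bp=cv2.boxPoints(r)
        print(n,sd,im[sd[1],sd[0]],cv2.contourArea(c),bp.round(1).tolist(),[ray(n,q,.018)[:2].round(3).tolist() for q in bp])
a=cv2.resize(t[200:330,50:220],None,fx=3,fy=3,interpolation=2)
b=cv2.resize(s[265:420,170:290],(310,390),interpolation=2)
c=cv2.resize(t[90:200,225:335],(390,390),interpolation=2)
d=np.hstack([a[:,:],b]);cv2.imwrite("pics/crop1.png",cv2.resize(d,(800,380)))
cv2.imwrite("pics/crop2.png",np.hstack([c,cv2.resize(s[155:245,175:285],(410,390),interpolation=2)]))
E
```

```text
top (184, 250) [199 221 228] 704.5 [[163.0, 277.0], [194.1999969482422, 214.60000610351562], [204.1999969482422, 219.60000610351562], [173.0, 282.0]] [[0.368, 0.362], [0.521, 0.297], [0.509, 0.272], [0.357, 0.338]]
top (97, 292) [205 225 234] 743.0 [[63.099998474121094, 281.6000061035156], [69.0999984741211, 270.70001220703125], [126.5, 302.20001220703125], [120.5, 313.1000061035156]] [[0.353, 0.597], [0.378, 0.586], [0.308, 0.443], [0.283, 0.455]]
top (349, 329) [ 98 104 109] 1332.5 [[317.0, 317.0], [334.8999938964844, 295.6000061035156], [381.6000061035156, 334.5], [363.70001220703125, 355.8999938964844]] [[0.284, -0.003], [0.334, -0.045], [0.248, -0.152], [0.2, -0.109]]
side (250, 305) [145 156 163] 656.0 [[227.60000610351562, 280.8999938964844], [238.60000610351562, 273.8999938964844], [270.6000061035156, 324.0], [259.6000061035156, 331.0]] [[0.516, 0.306], [0.508, 0.273], [0.359, 0.329], [0.369, 0.358]]
side (227, 402) [155 166 174] 1016.0 [[184.10000610351562, 417.5], [257.1000061035156, 374.3999938964844], [264.70001220703125, 387.29998779296875], [191.6999969482422, 430.3999938964844]] [[0.375, 0.59], [0.312, 0.436], [0.282, 0.446], [0.346, 0.597]]
```

View pics/crop1.png

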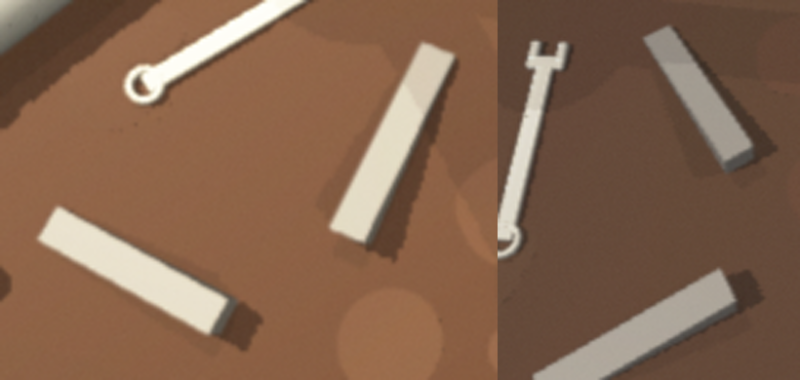

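View pics/crop2.png

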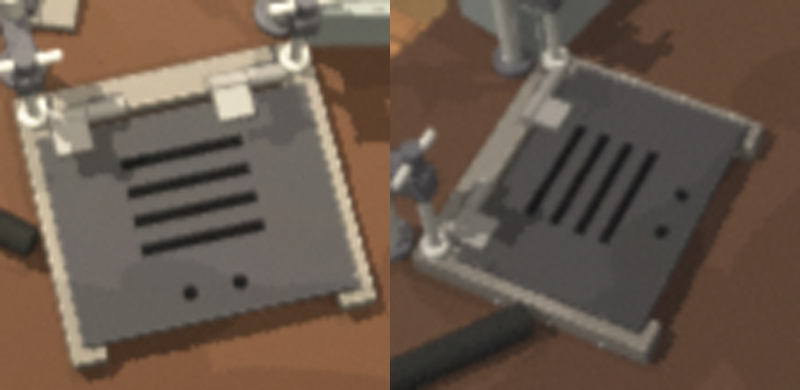

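Crop 1 shows both steel wedges. The one at top px (184,250), about 0.54 m from the base, is nearer than the one at (97,292), about 0.62 m, and its tall head faces the robot, so I choose it. Crop 2 shows the leaf's front edge between the bar noses: (249,188)-(328,172) in top, (242,230)-(268,183) in side. Next I compute the frame pose and the moves.

```bash
python3 - <<'E'
from h import *
L={"top":[(249,188),(328,171.8)],"side":[(242.1,230),(268.4,182.7)]}
B={"top":[(247,193),(330.8,174)],"side":[(244.8,236),(275.6,185)]}
for n in L:
    for nm,P,z in(("leaf",L[n],.02),("bar",B[n],.016)):
        a,b=[ray(n,p,z)[:2] for p in P];d=a-b;print(n,nm,a.round(3),b.round(3),"mid",((a+b)/2).round(4),"len",np.linalg.norm(d).round(3),"xyaw",np.degrees(np.arctan2(d[1],d[0])).round(1)-90)
# wedge: tip top edge z=.005, head top edge z=.0305
for n,h,t in(("top",[(163,277),(173,282)],[(194.2,214.6),(204.2,219.6)]),("side",[(270.6,324),(259.6,331)],[(227.6,280.9),(238.6,273.9)])):
    H=np.mean([ray(n,p,.0305)[:2] for p in h],0);T=np.mean([ray(n,p,.005)[:2] for p in t],0);d=T-H
    print(n,"head",H.round(4),"tip",T.round(4),"mid",((H+T)/2).round(4),"len",np.linalg.norm(d).round(3),"yaw",np.degrees(np.arctan2(d[1],d[0])).round(1))
E
```

```text
top leaf [0.591 0.165] [ 0.637 -0.031] mid [0.6137 0.0669] len 0.202 xyaw 13.299999999999997
top bar [0.579 0.17 ] [ 0.632 -0.039] mid [0.6056 0.0655] len 0.216 xyaw 14.5
side leaf [0.592 0.162] [ 0.648 -0.027] mid [0.6203 0.0678] len 0.197 xyaw 16.5
side bar [0.575 0.171] [ 0.627 -0.035] mid [0.6008 0.068 ] len 0.213 xyaw 14.099999999999994
top head [0.3621 0.3475] tip [0.5173 0.2868] mid [0.4397 0.3172] len 0.167 yaw -21.3
side head [0.3602 0.3473] tip [0.5181 0.2847] mid [0.4391 0.316 ] len 0.17 yaw -21.6
```

```bash
python3 -m inch '[{"claw":1,"travel":[0.2,0.2,0],"turn":0.045},{"claw":1,"travel":[0.35,0.4,0],"turn":0.09},{"claw":1,"travel":[0.5,0.6,0],"turn":0.135},{"claw":1,"travel":[0.6,0.8,0],"turn":0.18},{"claw":1,"travel":[0.7,1.0,0],"turn":0.23}]'
```

```text
clock: 0.6
position: [0.3329, -0.3398, 0.2499]
ee_rot: [-0.0, 0.862, 0.507, 0.0]
contact_force: [0.9, 0.6, -0.0]
width: 0.0854
gripper_force: 0.0
```

```bash
python3 -m inch '[{"claw":1,"travel":[0.1,0.2,0],"turn":0.045},{"claw":1,"travel":[0.2,0.4,0],"turn":0.09},{"claw":1,"travel":[0.3,0.6,0],"turn":0.135},{"claw":1,"travel":[0.35,0.8,0],"turn":0.18},{"claw":1,"travel":[0.4,1.0,0],"turn":0.22}]' && python3 -m inch '[{"claw":1,"travel":[0,0.2,0],"turn":0.045},{"claw":1,"travel":[0,0.4,0],"turn":0.09},{"claw":1,"travel":[0,0.6,0],"turn":0.135},{"claw":1,"travel":[0,0.8,0],"turn":0.18},{"claw":1,"travel":[0,1.0,0],"turn":0.22}]' && python3 -m inch '[{"claw":1,"travel":[0,0.2,0],"turn":0.045},{"claw":1,"travel":[-0.02,0.4,0],"turn":0.09},{"claw":1,"travel":[-0.04,0.6,-0.1],"turn":0.1},{"claw":1,"travel":[-0.06,0.8,-0.2],"turn":0.1},{"claw":1,"travel":[-0.06,1.0,-0.3],"turn":0.1}]'
```

```text
clock: 1.1
position: [0.4123, -0.1401, 0.25]
ee_rot: [-0.0, 0.64, 0.769, 0.0]
contact_force: [0.4, -0.9, -0.0]
width: 0.0853
gripper_force: 0.0
clock: 1.6
position: [0.4116, 0.0596, 0.2502]
ee_rot: [-0.0, 0.342, 0.94, 0.0]
contact_force: [-0.4, -0.9, 0.6]
width: 0.0851
gripper_force: 0.0
clock: 2.1
position: [0.3991, 0.2596, 0.1896]
ee_rot: [-0.0, 0.193, 0.981, -0.0]
contact_force: [1.1, 0.2, -0.4]
width: 0.0854
gripper_force: 0.0
```

```bash
python3 -m inch '[{"claw":1,"travel":[-0.04,0.2,0],"turn":0.004},{"claw":1,"travel":[-0.07,0.39,-0.1],"turn":0.004},{"claw":1,"travel":[-0.07,0.39,-0.3],"turn":0.004},{"claw":1,"travel":[-0.07,0.39,-0.4],"turn":0.004},{"claw":1,"travel":[-0.07,0.39,-0.5],"turn":0.004}]' && python3 - <<'E'
from h import *
for n in("top","side"):
    cv2.imwrite(f"pics/{n}1.png",imaging.get_image(n)[:,:,::-1])
a=cv2.imread("pics/top1.png")[180:330,80:280];b=cv2.imread("pics/side1.png")[230:380,170:370]
cv2.imwrite("pics/pre.png",cv2.resize(np.hstack([a,b]),(800,300),interpolation=2))
E
```

```text
clock: 2.6
position: [0.3852, 0.3361, 0.0886]
ee_rot: [-0.001, 0.186, 0.982, -0.001]
contact_force: [0.8, 0.7, 0.0]
width: 0.0855
gripper_force: 0.0
```

View pics/pre.png

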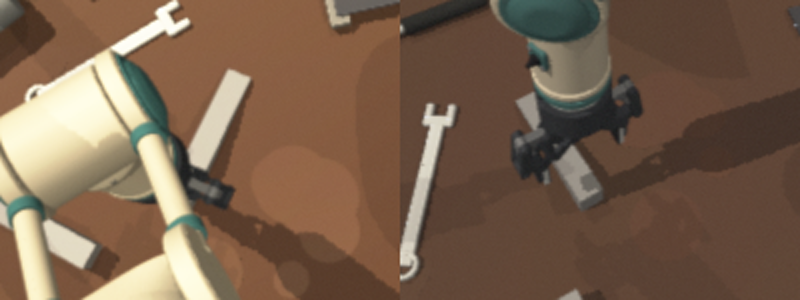

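The crop shows the open fingers straddling the chosen wedge near its head (side half at (575,150)), square across it. I descend and grip.

```bash
python3 -m inch '[{"claw":1,"travel":[0,0.01,-0.1],"turn":0},{"claw":1,"travel":[0,0.01,-0.2],"turn":0},{"claw":1,"travel":[0,0.01,-0.28],"turn":0},{"claw":1,"travel":[0,0.01,-0.335],"turn":0},{"claw":1,"travel":[0,0.01,-0.335],"turn":0}]' 60 && python3 -m inch '[{"claw":0,"travel":[0,0,0],"turn":0},{"claw":-0.3,"travel":[0,0,0],"turn":0},{"claw":-0.6,"travel":[0,0,0],"turn":0},{"claw":-0.8,"travel":[0,0,0],"turn":0},{"claw":-1,"travel":[0,0,0],"turn":0}]' && python3 -m inch '[{"claw":-1,"travel":[0,0,0],"turn":0},{"claw":-1,"travel":[0,0,0],"turn":0},{"claw":-1,"travel":[0,0,0],"turn":0}]'
```

```text
clock: 3.2
position: [0.3858, 0.3376, 0.0227]
ee_rot: [-0.001, 0.187, 0.982, -0.001]
contact_force: [0.1, 0.5, 0.7]
width: 0.0855
gripper_force: 0.0
clock: 3.7
position: [0.3865, 0.3381, 0.0242]
ee_rot: [0.0, 0.187, 0.982, 0.0]
contact_force: [-0.5, -0.7, 7.1]
width: 0.0288
gripper_force: 61.9
clock: 4.0
position: [0.3865, 0.3381, 0.0242]
ee_rot: [0.0, 0.187, 0.982, 0.0]
contact_force: [-1.2, -1.0, 6.2]
width: 0.0287
gripper_force: 61.9
```

```bash
python3 -m inch '[{"claw":-1,"travel":[0,0,0.0075],"turn":0},{"claw":-1,"travel":[0,-0.15,0.0075],"turn":0.025},{"claw":-1,"travel":[0,-0.35,0.0075],"turn":0.05},{"claw":-1,"travel":[0,-0.55,0.0075],"turn":0.075},{"claw":-1,"travel":[0,-0.75,0.0075],"turn":0.1}]' && python3 -m inch '[{"claw":-1,"travel":[0,-0.2,0],"turn":0.025},{"claw":-1,"travel":[0.02,-0.4,0],"turn":0.05},{"claw":-1,"travel":[0.04,-0.6,0],"turn":0.075},{"claw":-1,"travel":[0.07,-0.81,0],"turn":0.1},{"claw":-1,"travel":[0.07,-0.81,0],"turn":0.1}]' && python3 - <<'E'
from h import *
for n in("top","side"):
    cv2.imwrite(f"pics/{n}2.png",imaging.get_image(n)[:,:,::-1])
a=cv2.imread("pics/top2.png")[80:330,170:370];b=cv2.imread("pics/side2.png")[150:350,150:350]
cv2.imwrite("pics/mid.png",np.hstack([cv2.resize(a,(400,500),interpolation=2),cv2.resize(b,(400,500),interpolation=2)]))
E
```

```text
clock: 4.5
position: [0.3856, 0.1871, 0.0244]
ee_rot: [-0.0, 0.029, 1.0, 0.0]
contact_force: [0.9, 2.0, -4.8]
width: 0.0289
gripper_force: 60.9
clock: 5.0
position: [0.4014, 0.0218, 0.0246]
ee_rot: [0.001, -0.123, 0.992, -0.001]
contact_force: [0.9, -0.3, -6.8]
width: 0.0289
gripper_force: 61.3
```

View pics/mid.png

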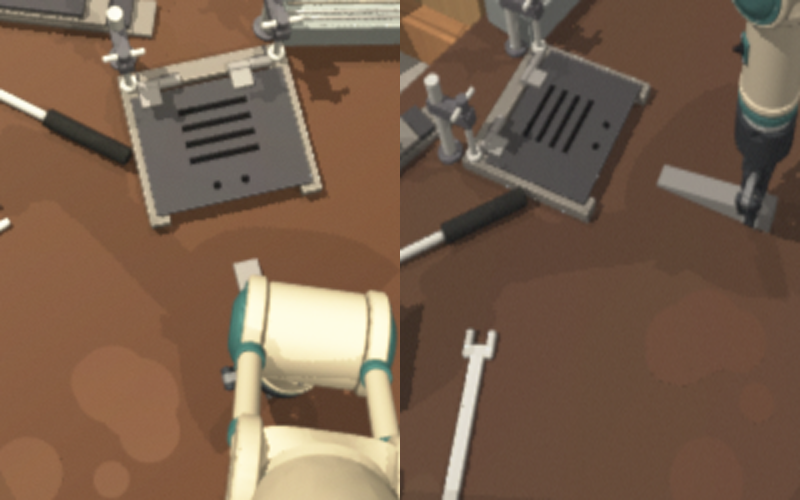

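The wedge is held, with its tip at top px (293,211) and side px (281,220), in front of the leaf. I check its offset in the frame axes.

```bash
cat >> h.py <<'E'
E0=np.array([.614,.068]);yw=np.radians(14.4);U=np.array([np.cos(yw),np.sin(yw)]);V=np.array([-U[1],U[0]])
def fr(p): d=np.array(p[:2])-E0; return (np.array([d@U,d@V])*1000).round(1)
E
python3 - <<'E'
from h import *
for n,seed in(("top",(293,215)),("side",(290,222))):
    im=cv2.GaussianBlur(cv2.imread(f"pics/{n}2.png"),(3,3),0);m=np.zeros((422,562),np.uint8)
    cv2.floodFill(im,m,seed,0,(30,)*3,(30,)*3,4|cv2.FLOODFILL_FIXED_RANGE|cv2.FLOODFILL_MASK_ONLY|(255<<8))
    ys,xs=np.nonzero(m[1:-1,1:-1])
    P=np.array([fr(ray(n,(x,y),.006)) for x,y in zip(xs,ys)]);x1=P[:,0].max()
    s=P[P[:,0]>x1-12];print(n,len(P),"tip x",x1,"y range",s[:,1].min(),s[:,1].max())
s=get_state();p=s["position"];q=s["ee_rot"];print("tcp in frame",fr(p),"wedge yaw",np.degrees(2*np.arctan2(q[2],q[1]))-180)
p=fr(p);t=np.array([-160,0.]);d=(t-p)/1000;print("to y=0 x=-160: travel units",(d[0]*U+d[1]*V)/.2,"unit per 20mm",.02*U/.2)
E
```

```text
top 158 tip x -76.5 y range -5.4 21.2
side 323 tip x -76.8 y range -4.2 23.1
tcp in frame [-218.1   11.6] wedge yaw 14.186213484103405
to y=0 x=-160: travel units [0.29579742 0.01606659] unit per 20mm [0.09685832 0.02486899]
```

```bash
python3 -m inch '[{"claw":-1,"travel":[0.12,-0.01,-0.004],"turn":0.001},{"claw":-1,"travel":[0.235,0.015,-0.004],"turn":0.001},{"claw":-1,"travel":[0.35,0.045,-0.004],"turn":0.001},{"claw":-1,"travel":[0.465,0.073,-0.004],"turn":0.001},{"claw":-1,"travel":[0.58,0.102,-0.004],"turn":0.001}]' 80 && python3 -m inch '[{"claw":-1,"travel":[0,0,0],"turn":0},{"claw":-1,"travel":[0.05,0.0125,0],"turn":0},{"claw":-1,"travel":[0.1,0.025,0],"turn":0}]' && python3 - <<'E'
from h import *
print(fr(get_state()["position"]))
E
```

```text
clock: 5.6
position: [0.5136, 0.0485, 0.0235]
ee_rot: [-0.003, -0.128, 0.992, 0.001]
contact_force: [-4.2, -2.1, 0.9]
width: 0.0284
gripper_force: 88.7
clock: 5.9
position: [0.5263, 0.0516, 0.0233]
ee_rot: [-0.01, -0.129, 0.992, 0.001]
contact_force: [-13.7, -4.6, 11.0]
width: 0.028
gripper_force: 90.4
[-89.    5.9]
```

```bash
python3 - <<'E'
from h import *
for n in("top","side"):
    cv2.imwrite(f"pics/{n}3.png",imaging.get_image(n)[:,:,::-1])
a=cv2.imread("pics/top3.png")[80:280,200:360];b=cv2.imread("pics/side3.png")[150:270,190:350]
cv2.imwrite("pics/mid3.png",np.hstack([cv2.resize(a,(400,500),interpolation=2),cv2.resize(b,(400,500),interpolation=2)]))
s=get_state();print(s["position"],s["contact_force"],s["moment"])
E
```

```text
[0.53167153 0.05222591 0.02341491] [-3.49484099 -0.42587303 -0.14175284] [-0.09961162  1.32811577 -0.01281129]
```

View pics/mid3.png

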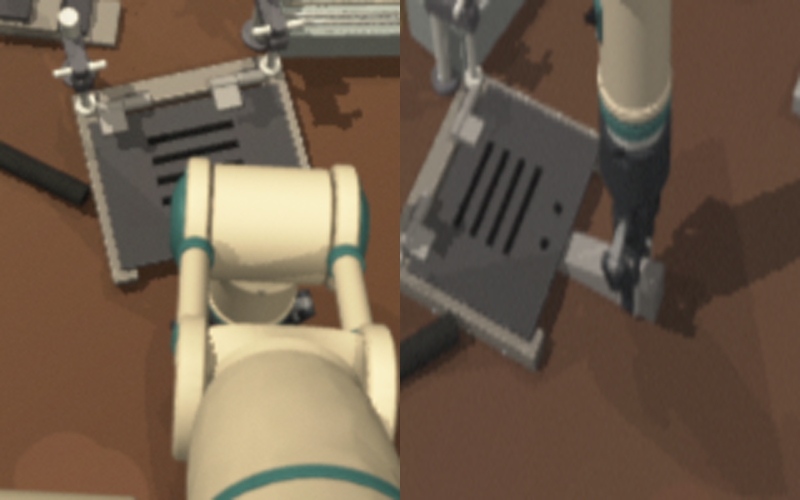

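The wedge goes under the leaf near its middle (side half at (575,250)) and the leaf is still shut. The tip is about 58 mm in. I push on slowly.

```bash
F='from h import *;s=get_state();print(fr(s["position"]),s["contact_force"].round(1))'; python3 -m inch '[{"claw":-1,"travel":[0.02,0.004,0],"turn":0},{"claw":-1,"travel":[0.04,0.008,0],"turn":0},{"claw":-1,"travel":[0.06,0.013,0],"turn":0},{"claw":-1,"travel":[0.06,0.013,0],"turn":0},{"claw":-1,"travel":[0.06,0.013,0],"turn":0}]' && python3 -c "$F" && python3 -m inch '[{"claw":-1,"travel":[0.02,0.005,0],"turn":0},{"claw":-1,"travel":[0.04,0.01,0],"turn":0},{"claw":-1,"travel":[0.05,0.013,0],"turn":0},{"claw":-1,"travel":[0.05,0.013,0],"turn":0},{"claw":-1,"travel":[0.05,0.013,0],"turn":0}]'&& python3 -c "$F"
```

```text
clock: 6.5
position: [0.5435, 0.0546, 0.0234]
ee_rot: [-0.004, -0.128, 0.992, 0.001]
contact_force: [-5.3, -1.1, 2.2]
width: 0.0285
gripper_force: 88.9
[-71.7   4.5] [-5.3 -1.1  2.2]
clock: 7.0
position: [0.55, 0.0564, 0.0233]
ee_rot: [-0.008, -0.128, 0.992, 0.0]
contact_force: [-11.3, -4.5, 6.4]
width: 0.0276
gripper_force: 89.8
[-64.9   4.7] [-11.3  -4.5   6.4]
```

```bash
F='from h import *;s=get_state();print(fr(s["position"]),s["contact_force"].round(1),s["moment"].round(2))'; python3 -m inch '[{"claw":-1,"travel":[0.02,0.005,0],"turn":0},{"claw":-1,"travel":[0.04,0.01,0],"turn":0},{"claw":-1,"travel":[0.05,0.013,0],"turn":0},{"claw":-1,"travel":[0.05,0.013,0],"turn":0},{"claw":-1,"travel":[0.05,0.013,0],"turn":0}]' && python3 -c "$F" && python3 -m inch '[{"claw":-1,"travel":[0.02,0.005,0],"turn":0},{"claw":-1,"travel":[0.03,0.007,0],"turn":0},{"claw":-1,"travel":[0.04,0.01,0],"turn":0},{"claw":-1,"travel":[0.04,0.01,0],"turn":0},{"claw":-1,"travel":[0.04,0.01,0],"turn":0}]'&& python3 -c "$F"; python3 - <<'E'
from h import *
for n in("top","side"):
    cv2.imwrite(f"pics/{n}4.png",imaging.get_image(n)[:,:,::-1])
b=cv2.imread("pics/side4.png")[150:270,190:350];c=cv2.imread("pics/side3.png")[150:270,190:350]
cv2.imwrite("pics/fin.png",np.hstack([cv2.resize(c,(400,300),interpolation=2),cv2.resize(b,(400,300),interpolation=2)]))
E
```

```text
clock: 7.5
position: [0.5551, 0.0583, 0.0232]
ee_rot: [-0.013, -0.128, 0.992, 0.0]
contact_force: [-20.1, -6.3, 15.3]
width: 0.0284
gripper_force: 90.6
[-59.5   5.2] [-20.1  -6.3  15.3] [-0.75  3.43  0.07]
clock: 8.0
position: [0.5627, 0.0605, 0.0232]
ee_rot: [-0.013, -0.128, 0.992, 0.001]
contact_force: [-20.6, -5.7, 13.8]
width: 0.0282
gripper_force: 90.6
[-51.6   5.5] [-20.6  -5.7  13.8] [-0.57  3.56  0.19]
```

View pics/fin.png

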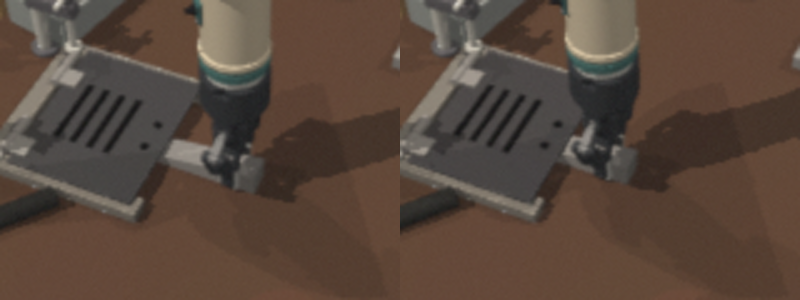

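Right half, after the push: the wedge is deeper, its head at about (620,160), and the leaf is not visibly wide open. To measure the lift I track the leaf's two holes and slot ends against the starting picture.

```bash
cat > lift.py <<'E'
from h import *
import sys
k=sys.argv[1]
a=cv2.imread("pics/side0.png",0);b=cv2.imread(f"pics/side{k}.png",0);c=cv2.imread("pics/side3.png",0)
P=np.float32([(253.3,199.9),(247.8,208.4),(242,195),(228.5,208),(245,230),(236,236)]).reshape(-1,1,2)
for nm,im in(("shut check",c),("now",b)):
    q,st,_=cv2.calcOpticalFlowPyrLK(a,im,P,None,winSize=(9,9),maxLevel=1)
    print(nm)
    for p,r,s in zip(P[:,0],q[:,0],st):
        X=ray("side",p,.02);fx=fr(X);lift=.003*(172-fx[0])/172
        print(fx,"flow",(r-p).round(2),"exp for 3mm",(proj("side",X+[0,0,lift])-proj("side",X)).round(2),s)
E
python3 lift.py 4
```

```text
shut check
[ 22.1 -17.3] flow [-0.05 -0.09] exp for 3mm [-0.05 -0.58] [1]
[22.6 19.1] flow [26.56 17.18] exp for 3mm [-0.06 -0.57] [1]
[ 62.  -21.7] flow [-0.81  1.26] exp for 3mm [-0.05 -0.43] [1]
[75.4 39.9] flow [-0.07  0.08] exp for 3mm [-0.06 -0.37] [1]
[-5.1 93.4] flow [-0.05  0.03] exp for 3mm [-0.08 -0.66] [1]
[  8.6 121.8] flow [-0.19 -0.08] exp for 3mm [-0.09 -0.61] [1]
now
[ 22.1 -17.3] flow [11.49 13.28] exp for 3mm [-0.05 -0.58] [1]
[22.6 19.1] flow [21.89 21.92] exp for 3mm [-0.06 -0.57] [1]
[ 62.  -21.7] flow [-0.3  -0.04] exp for 3mm [-0.05 -0.43] [1]
[75.4 39.9] flow [-0.46  0.25] exp for 3mm [-0.06 -0.37] [1]
[-5.1 93.4] flow [0.1  0.03] exp for 3mm [-0.08 -0.66] [1]
[  8.6 121.8] flow [ 0.14 -0.05] exp for 3mm [-0.09 -0.61] [1]
```

```bash
cat > hole.py <<'E'
from h import *
import sys
def cen(k):
    g=255-cv2.imread(f"pics/side{k}.png",0).astype(float);out=[]
    for u,v in((253,200),(248,208)):
        w=g[v-4:v+5,u-4:u+5];w=np.clip(w-np.median(w)-12,0,None);y,x=np.mgrid[v-4:v+5,u-4:u+5]
        out+=[(w*x).sum()/w.sum(),(w*y).sum()/w.sum()]
    return np.array(out)
for k in sys.argv[1:]: print(k,cen(k).round(2))
E
python3 hole.py 0 1 2 3 4
python3 - <<'E'
from h import *
for k in "34":
    im=cv2.GaussianBlur(cv2.imread(f"pics/side{k}.png"),(3,3),0)
    p0=E0
    # brightness profile along the wedge axis on its top ridge, near head, in frame x
    xs=np.arange(-150,-20,4)
    for y in(-4,4,12):
        r=[]
        for x in xs:
            X=np.append(E0+x/1000*U+y/1000*V,.028);u,v=proj("side",X);r.append(int(cv2.getRectSubPix(im,(1,1),(float(u),float(v))).mean()))
        print(k,y,list(zip(xs.tolist(),r)))
E
```

```text
0 [252.85 199.64 247.35 208.07]
1 [257.   202.33 249.56 210.28]
2 [252.73 199.54 247.33 208.02]
3 [252.76 199.59 247.29 208.08]
4 [252.73 199.32 247.35 207.67]
3 -4 [(-150, 44), (-146, 43), (-142, 42), (-138, 43), (-134, 43), (-130, 43), (-126, 43), (-122, 45), (-118, 54), (-114, 68), (-110, 76), (-106, 77), (-102, 78), (-98, 84), (-94, 102), (-90, 94), (-86, 60), (-82, 53), (-78, 61), (-74, 61), (-70, 61), (-66, 75), (-62, 109), (-58, 133), (-54, 129), (-50, 114), (-46, 114), (-42, 113), (-38, 108), (-34, 106), (-30, 103), (-26, 97), (-22, 91)]
3 4 [(-150, 44), (-146, 44), (-142, 44), (-138, 45), (-134, 44), (-130, 43), (-126, 44), (-122, 49), (-118, 59), (-114, 69), (-110, 78), (-106, 82), (-102, 82), (-98, 85), (-94, 87), (-90, 68), (-86, 49), (-82, 57), (-78, 64), (-74, 60), (-70, 64), (-66, 82), (-62, 114), (-58, 128), (-54, 114), (-50, 103), (-46, 118), (-42, 140), (-38, 147), (-34, 143), (-30, 142), (-26, 141), (-22, 137)]
3 12 [(-150, 46), (-146, 50), (-142, 49), (-138, 45), (-134, 44), (-130, 44), (-126, 45), (-122, 53), (-118, 62), (-114, 71), (-110, 78), (-106, 83), (-102,
[... 683 characters left out ...]
 (-130, 50), (-126, 45), (-122, 44), (-118, 43), (-114, 44), (-110, 45), (-106, 44), (-102, 44), (-98, 43), (-94, 43), (-90, 46), (-86, 55), (-82, 66), (-78, 74), (-74, 78), (-70, 79), (-66, 82), (-62, 92), (-58, 97), (-54, 69), (-50, 50), (-46, 58), (-42, 66), (-38, 65), (-34, 63), (-30, 69), (-26, 95), (-22, 123)]
4 12 [(-150, 69), (-146, 69), (-142, 69), (-138, 68), (-134, 65), (-130, 57), (-126, 46), (-122, 43), (-118, 43), (-114, 46), (-110, 47), (-106, 45), (-102, 44), (-98, 43), (-94, 43), (-90, 50), (-86, 59), (-82, 67), (-78, 74), (-74, 78), (-70, 83), (-66, 89), (-62, 85), (-58, 68), (-54, 45), (-50, 38), (-46, 38), (-42, 38), (-38, 40), (-34, 51), (-30, 67), (-26, 94), (-22, 110)]
```

The wedge has not slipped in the grip: its head moved 33 mm and the TCP 32 mm. The holes show a lift of about 1.7 mm, against about 2.5 mm from the geometry. I push 6 mm more.

```bash
F='from h import *;s=get_state();print(fr(s["position"]),s["contact_force"].round(1),s["qd"].round(3).max())'; python3 -m inch '[{"claw":-1,"travel":[0.01,0.0025,0],"turn":0},{"claw":-1,"travel":[0.02,0.005,0],"turn":0},{"claw":-1,"travel":[0.03,0.0075,0],"turn":0},{"claw":-1,"travel":[0.03,0.0075,0],"turn":0},{"claw":-1,"travel":[0.03,0.0075,0],"turn":0}]' && python3 -c "$F" && python3 -m inch '[{"claw":-1,"travel":[0,0,0],"turn":0},{"claw":-1,"travel":[0,0,0],"turn":0},{"claw":-1,"travel":[0,0,0],"turn":0},{"claw":-1,"travel":[0,0,0],"turn":0},{"claw":-1,"travel":[0,0,0],"turn":0}]'&& python3 -c "$F"; python3 - <<'E'
from h import *
for k in "56": cv2.imwrite(f"pics/side{k}.png",imaging.get_image("side")[:,:,::-1])
print(fr(get_state()["position"]))
E
python3 hole.py 3 4 5 6
```

```text
clock: 8.6
position: [0.569, 0.0622, 0.0232]
ee_rot: [-0.013, -0.128, 0.992, 0.001]
contact_force: [-21.1, -4.8, 14.2]
width: 0.0284
gripper_force: 90.5
[-45.1   5.6] [-21.1  -4.8  14.2] 0.001
clock: 9.1
position: [0.569, 0.0622, 0.0233]
ee_rot: [-0.013, -0.128, 0.992, 0.001]
contact_force: [-20.6, -5.4, 15.2]
width: 0.0278
gripper_force: 90.5
[-45.    5.5] [-20.6  -5.4  15.2] 0.001
[-45.    5.5]
3 [252.76 199.59 247.29 208.08]
4 [252.73 199.32 247.35 207.67]
5 [252.58 199.01 247.23 207.41]
6 [252.59 199.07 247.22 207.41]
```

```bash
python3 -c "from rig import ticket;print(ticket.sign_off())"
```

```text
the job is handed in; nothing more can be done
None
```

I handed the job in with the wedge gripped on the table, its tip about 96 mm under the leaf's free edge and about 5 mm off its middle, and the leaf lifted about 3 mm by the camera (3.5 mm by geometry); the judge's verdict was not shown.

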